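Close the bead jar and present the chosen bead over the riser

TASK

The orange bead has been picked out of the bead jar for display. First close the jar by putting its lid fully home; then take the bead dish by its hoop handle, lift it straight up off the lit riser until it is clear by at least 5 cm, and only then turn it a quarter turn, so that its blue tab comes round from the side of the riser to point out over the chrome button side. Keep the dish level and the loose bead in its middle throughout, leave the thimbles and the gauge bar alone, and finish while still holding the dish steady there, above the riser.

Things in the scene. Friction and masses are not known exactly. Their poses are not given: they have to be found in the camera images.
- riser: lit acrylic riser, fixed: a 130 x 130 mm white block, 45 mm high. Origin at the centre of its underside on the table, z up. Its front (-x of its own frame) carries a ledge 50 x 50 mm and 20 mm high, centred 90 mm in front of the origin, with the chrome button on top
- button_top (a point): top of the chrome push button (22 mm across) on the riser's front ledge; it need not be pressed
- dish: white round dish, about 220 g (varies), 116 mm across, rim 22 mm high, loose on the riser. Origin at the centre of its underside, z up. Inside a shallow cone slopes 8 degrees down to the middle. A blue tab sticks out along its own +x to 81 mm from the centre; a hoop handle spans it along x. At the start the tab points to the riser's +y side, give or take 5 degrees; at the end to the riser's -x
- dish_grip (a point): middle of the hoop handle's bar, 98 mm above the dish's underside, straight over its centre. The bar runs along the dish's x, is 10 mm wide (to pinch across, along the dish's y) and 14 mm high, with 104 mm free between the uprights; 63 mm free between the bar and the bead
- dish_tab (a point): point on the blue tab (22 mm wide, 5 mm thick), 75 mm from the dish's centre along its +x, 18 mm above its underside
- dish_middle (a point): point 17 mm above the underside on the dish's axis, where the bead's centre lies when it is in the middle
- bead_center (a point): centre of the loose orange bead, a ball of 22 mm diameter, 15 g, that rolls freely; it starts in the middle of the dish
- jar: blue ceramic bead jar, about 400 g, loose, open at the start: 72 mm outside, 62 mm inside diameter, 75 mm high. Origin at the centre of its underside, z up
- lid: the jar's lid, about 100 g (varies), lying plug down on the table: white plug 56 mm across, 8 mm high; blue flange 74 mm across, 6 mm thick; white round knob 18 mm across, 32 mm tall on top. Origin at the centre of the plug's underside, z up. Fully home, the flange lies on the jar's rim and this origin is 67 mm above the jar's origin
- lid_knob (a point): point on the axis of the lid's knob, 35 mm above the lid's origin, the height at which to grip it (the flange's top is 14 mm, the knob's top 46 mm above the lid's origin)
- mint_thimble: mint green thimble, 21 mm across, 24 mm high, origin under its centre; not to be disturbed
- titanium_thimble: dark titanium thimble, 21 mm across, 24 mm high, origin under its centre; not to be disturbed
- gauge: stainless sewing gauge bar lying flat, 150 mm along its y, 22 mm wide, 5 mm thick, origin under its centre; not to be disturbed
There are look-alikes about, which are no part of the job. Leave any red or yellow look-alike of the lid alone.

How it is judged:
On the way, in this order (a step that is already met when the one before it is completed fails the run):
1. the lid is fully home on the jar and let go, while the dish still stands on the riser (horizontal distance between lid and jar below 0.006 m and z of lid in the frame of jar between 0.06 and 0.07 m and angle between the z axis of lid and the z axis of jar, either way round below 0.08 rad and angle between jar's own z axis and vertical below 0.08 rad and contact force between lid and the fingers below 0.1 N and linear speed of lid below 0.03 m/s and z of dish in the frame of riser below 0.055 m), for 0.2 s.
2. the dish is held at least 3 cm clear above the riser, its tab still pointing to the side (not yet turned by more than about 35 degrees) (z of dish in the frame of riser above 0.075 m and contact force between dish and the fingers above 0.8 N and angle between the x axis of dish and the x axis of riser, either way round above 0.96 rad and y of dish_tab in the frame of riser above 0.02 m), for 0.1 s.
At the end, for the whole second after the job is handed in: Lid home on the upright jar (within 6 mm of its axis, flange on the rim), untouched. Dish in the fingers, still, 3 to 20 cm above the riser, within 5 cm of its middle, level within 5 degrees, blue tab to the button side within 9 degrees, bead within 9 mm of the dish's middle (horizontal distance between lid and jar below 0.006 m and z of lid in the frame of jar between 0.06 and 0.07 m and angle between the z axis of lid and the z axis of jar, either way round below 0.08 rad and angle between jar's own z axis and vertical below 0.08 rad and contact force between lid and the fingers below 0.1 N and linear speed of each of lid, dish below 0.03 m/s and z of dish in the frame of riser between 0.075 and 0.25 m and contact force between dish and the fingers above 0.8 N and horizontal distance between dish and riser below 0.05 m and angle between the x axis of dish and the x axis of riser, either way round below 0.16 rad and x of dish_tab in the frame of riser below -0.02 m and angle between dish's own z axis and vertical below 0.09 rad and horizontal distance between bead_center and dish_middle below 0.009 m and distance between bead_center and dish_middle below 0.012 m and angular speed of dish below 0.2 rad/s); the arm keeps its last pose, push and grip.
It fails at once if the bead rolls more than 22 mm from the dish's middle (distance between bead_center and dish_middle above 0.022 m).
It fails at once if the dish is tipped more than 11 degrees (angle between dish's own z axis and vertical above 0.2 rad).
It fails at once if a thimble or the gauge bar is shifted more than 15 mm or a thimble is tipped over (distance of any of mint_thimble, titanium_thimble, gauge from where it was at the start of the episode above 0.015 m or angle between any of mint_thimble, titanium_thimble's own z axis and vertical above 0.5 rad).
It also fails if it takes over 61 s, if anything falls off the work surface, if the arm or the gripper's body presses on something with over 40 N, if the wrist force passes 120 N, or if a joint passes its speed limit or range.

ROBOT

A 6-joint arm with a two-finger parallel gripper is mounted at the origin on the work surface. World frame = base frame: x ahead of the robot, y to its left, z up, the work surface at z = 0. Lengths are in m, angles in rad, forces in N, time in s.
With the tool pointing down it reaches from about 0.425 to 0.95 m from the base axis. Payload 3.5 kg.
Tool frame: the origin (TCP) lies at the very end of the fingers, on their centre line; the grasp point (between the pads) lies 19 mm behind it; z points along the fingers, y is the line along which they close (so a half turn about z gives the same grasp; the last joint's range is limited). The gripper opens to 85 mm and grips with 20 to 120 N. Pads are 22 mm wide; open, the fingers measure 114 mm over their backs; the gripper's body (76 mm by 85 mm) begins 54 mm behind the grasp point. The pads swing forward as they close: fully open they stand 13 mm farther back than shut.
Start: joints at [-1.267, 0.286, 1.577, -0, 1.279, -0.15], TCP at [0.296, -0.607, 0.231] pointing down, gripper open.
Joint ranges: [-2.77, 2.77], [-0.9, 2.22], [0.21, 2.48], [-1.53, 4.67], [0.24, 2.81], [-2.84, 2.84]. Speed limits (rad/s): [2.79, 2.79, 3.14, 3.14, 3.14, 3.14].

INTERFACE

Orientations are given as [roll, pitch, yaw] about the fixed x, y, z axes, in that order (R = Rz(yaw) Ry(pitch) Rx(roll)).
In Python, from rig import sense, get_image, camera_params, job_done gives the robot as it stands. The module is installed in compiled form; this text tells all that it offers.
- The arm moves only by the shell command python3 -m crank 'ROWS' [FORCE]. ROWS is JSON, a list of rows, each an object of numbers: "x", "y", "z": the shift along the tool's x, y, z in cm; "wx", "wy", "wz": the turn, a rotation vector about the tool's x, y, z in degrees; "gripper": the opening, from -1 (shut) to 1 (fully open). A call has 1 to 12 rows; each row shifts and turns the commanded pose from where the row before left it, along the tool's axes as they then stand; what a row does not reach is not made up. A row lasts 1/10 s, in which the tool goes at most 50 mm and 8.59 degrees, less where a joint would pass 70% of its speed; a pose out of reach is approached as far as the arm can. A call with a gripper value outside its range is refused whole. The fingers move at their own pace and stop on an object; FORCE is the grip in N (left out, the last holds). Time passes only in rows, so rows that do not move let the fingers close. It gives the time, the measured TCP pose, the force, the opening and the grip force at its end, in the units of the state.
- sense(): the state, without advancing time (a new reading comes with each control period).
- get_image(name): name is "scene" or "top" or "wrist"; returns the picture (400x640x3 uint8, red, green, blue); there is no depth.
- camera_params(name): a dict with "fx", "fy", "cx", "cy" (pixels), "R" (3x3) and "t" (3): a world point X has camera coordinates R X + t. Camera axes: x right, y down, z forward; pixel columns grow to the right and rows downward; lengths in m; the calibration is good to about 2 mm. A picture is of the moment at which its call begins: read the wrist's pose just before it. camera_params takes no time and is no camera call; for the wrist camera it gives the pose at the moment of the call.
- job_done(): hands the job in; it is judged then, once.
The state is a dict: "time_s": time; "joints": joint angles; "joint_velocities": joint speeds; "effort": joint torques, N m; "tcp_pos": TCP position; "tcp_rot": TCP orientation; "wrist_force": force on the tool from outside, world axes, zero at the start; "ft_torque": the same for the moment, N m; "grip_width": finger opening in m; "gripper_force": force on a finger pad.
Only numpy, scipy, OpenCV 4.12 (cv2) and the standard library are available. Lean on these libraries where they do the work, as an engineer would, in place of code of your own. Each camera call takes 0.05 s, during which the arm holds its last target. There are 200 camera calls.

## Working session

There is one attempt and no reset: what is moved stays moved. The work goes in short steps, Python scripts to look and compute and a shell command to move; the robot and the scene stay as the last step left them, time stands still between calls to the robot, and variables do not carry over. Pictures are saved under pics/ and viewed, at most 14 in all, crops included, and the job is handed in when it is done.

```bash
mkdir -p pics; python3 - <<'E'
from rig import *
import cv2,json,numpy as np
s=sense();print(s['time_s'],s['tcp_pos'],s['tcp_rot'],s['grip_width'])
for n in ['scene','top']:
    im=get_image(n);cv2.imwrite(f'pics/{n}0.png',im[:,:,::-1])
    c=camera_params(n);print(n,{k:np.round(v,4).tolist() for k,v in c.items()})
E
```

```text
0.0 [ 0.29570658 -0.60603072  0.22989858] [-3.13917468e+00 -3.45108815e-04  4.53749648e-01] 0.08543627798754617
scene {'fx': 432.2507, 'fy': 432.2507, 'cx': 315.9131, 'cy': 195.2597, 'R': [[-0.7161, 0.698, 0.007], [0.5146, 0.5346, -0.6704], [-0.4717, -0.4765, -0.742]], 't': [0.3646, -0.2047, 1.2063]}
top {'fx': 517.0631, 'fy': 517.0631, 'cx': 318.9311, 'cy': 187.97, 'R': [[0.0208, -0.9995, -0.0217], [-0.9972, -0.0192, -0.0725], [0.0721, 0.0232, -0.9971]], 't': [0.0197, 0.5162, 1.0733]}
```

View pics/scene0.png

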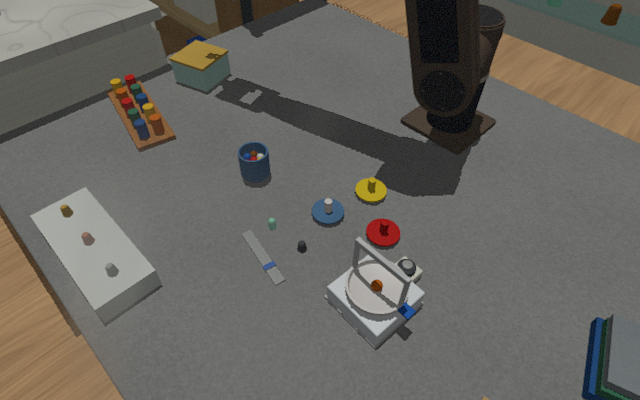

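View pics/top0.png

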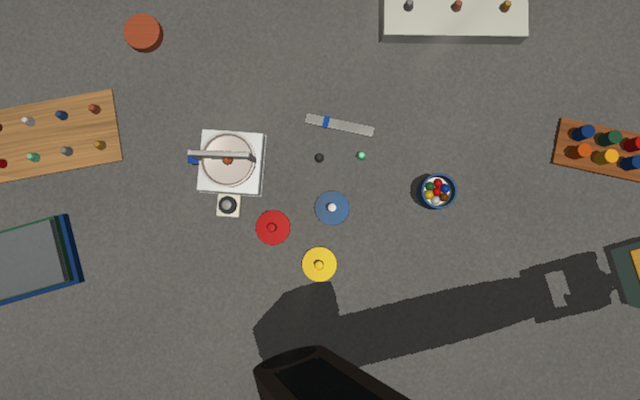

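The lid could be the blue one (scene 328,207, top 332,207), the red one (383,232 and 272,227) or the yellow one (371,190 and 319,264). The description gives a blue flange with a white knob, so I choose the blue one. The jar is at top (437,191). The riser and dish are at top (230,162), with the tab to the left (+y) and the button below it (-x).

```bash
cat > h.py <<'E'
from rig import *
import cv2,numpy as np
def atz(c,uv,z):
    d=np.array(c['R']).T@np.array([(uv[0]-c['cx'])/c['fx'],(uv[1]-c['cy'])/c['fy'],1.])
    o=-np.array(c['R']).T@np.array(c['t'])
    return o+d*(z-o[2])/d[2]
def proj(c,X):
    p=np.array(c['R'])@X+c['t'];return np.array([c['fx']*p[0]/p[2]+c['cx'],c['fy']*p[1]/p[2]+c['cy']])
def blobs(im,lo,hi,box=None,amin=15):
    h=cv2.cvtColor(im,cv2.COLOR_RGB2HSV);m=cv2.inRange(h,np.array(lo),np.array(hi))
    if box:
        k=np.zeros_like(m);x0,y0,x1,y1=box;k[y0:y1,x0:x1]=255;m&=k
    n,l,s,c=cv2.connectedComponentsWithStats(m)
    return m,[(np.round(c[i],1).tolist(),s[i].tolist()) for i in range(1,n) if s[i][4]>=amin]
E
python3 - <<'E'
from h import *
im=cv2.imread('pics/top0.png')[:,:,::-1].copy();sc=cv2.imread('pics/scene0.png')[:,:,::-1].copy()
for n,i,bx in[('top',im,(170,100,470,280)),('scene',sc,(220,130,440,350))]:
    print(n,'blue',blobs(i,(100,90,40),(125,255,255),bx)[1]);print('orange',blobs(i,(3,150,60),(15,255,255),bx,5)[1]);print('white',blobs(i,(0,0,165),(180,60,255),bx)[1])
    print('green',blobs(i,(60,60,60),(90,255,255),bx,8)[1])
a=cv2.resize(im[115:235,170:350],None,fx=4,fy=4,interpolation=2)
cv2.imwrite('pics/crop_top.png',a[:,:,::-1])
b=cv2.resize(sc[190:350,280:440],None,fx=3.7,fy=3.7,interpolation=2)
cv2.imwrite('pics/crop_sc.png',b[:,:,::-1])
E
```

```text
top blue [([325.5, 121.3], [322, 115, 8, 13, 68]), ([192.2, 160.1], [188, 156, 11, 8, 63]), ([436.8, 191.2], [417, 174, 40, 35, 528]), ([333.8, 209.3], [316, 192, 33, 33, 672])]
orange [([226.9, 160.5], [223, 158, 9, 6, 45]), ([443.4, 196.6], [439, 193, 9, 8, 51])]
white [([230.8, 166.2], [197, 129, 66, 65, 2489]), ([367.6, 133.4], [360, 131, 13, 5, 23]), ([225.1, 147.1], [188, 136, 63, 21, 756]), ([436.0, 179.6], [428, 177, 19, 7, 47]), ([228.9, 205.2], [216, 193, 25, 24, 233]), ([437.4, 200.7], [434, 197, 9, 8, 39]), ([331.7, 207.1], [328, 203, 8, 9, 51])]
green [([360.6, 155.6], [356, 152, 10, 9, 65]), ([429.4, 185.7], [426, 182, 8, 8, 52])]
scene blue [([255.2, 158.6], [238, 142, 32, 40, 629]), ([327.4, 212.2], [312, 199, 32, 26, 535]), ([268.8, 265.1], [263, 261, 13, 9, 61]), ([406.6, 310.8], [398, 303, 18, 17, 175])]
orange [([253.3, 153.4], [251, 151, 6, 6, 27]), ([376.3, 285.1], [371, 280, 11, 11, 97])]
white [([327.9, 200.8], [325, 199, 7, 5, 26]), ([365.2, 244.6], [357, 238, 18, 15, 48]), ([365.8, 258.5], [359, 255, 14, 8, 42]), ([382.9, 280.2], [359, 264, 44, 40, 801]), ([361.8, 300.0], [328, 267, 69, 68, 1465]), ([416.5, 272.6], [411, 267, 11, 12, 40]), ([413.5, 293.4], [407, 282, 17, 24, 223])]
green [([271.1, 222.0], [269, 218, 6, 11, 43])]
```

View pics/crop_top.png

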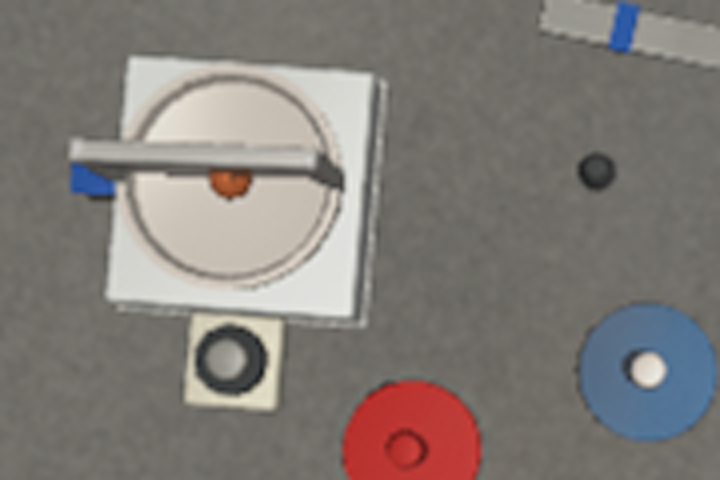

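The crop shows the blue flange with a white knob at crop (648,370), which is top (332,207.5), so the choice holds. The bar runs from (70,150) to (322,160) in the crop, and the riser's top corners are visible.

```bash
python3 - <<'E'
from h import *
t=camera_params('top');s=camera_params('scene')
P=lambda c,u,v,z:np.round(atz(c,(u,v),z)[:2],4)
print('lid flange top',P(t,332.5,208.2,.014),'knob top',P(t,332.0,207.2,.046),'scene flange',P(s,327.7,211.7,.014),'knob',P(s,328,201,.046))
print('jar top',P(t,436.8,191.2,.075), 'scene',P(s,254,153.5,.075))
cr=[atz(t,(170+u/4,115+v/4),.045)[:2] for u,v in[(130,58),(375,73),(355,318),(107,300)]]
cr=np.array(cr);print('riser',cr.mean(0),np.round(cr,3).tolist())
e=[cr[0]-cr[1],cr[3]-cr[2]];print('y-axis yaw',[np.degrees(np.arctan2(-a[0],a[1])) for a in e],'xaxis',[np.degrees(np.arctan2(a[1],a[0])) for a in(cr[0]-cr[3],cr[1]-cr[2])])
a=atz(t,(170+70/4,115+142/4),.150);b=atz(t,(170+318/4,115+160/4),.150)
for (u,v) in[(70,150),(322,160)]: print('bar',P(t,170+u/4,115+v/4,.15))
print('bead',P(t,226.9,161.3,.062),P(s,376.6,285.8,.062));print('tab',P(t,192.2,160.1,.065),P(s,406.6,310.8,.063))
print('mint',P(t,360.6,155.6,.024),'ti',P(t,319,158,.024),'red',P(t,272,227,.014),'yellow',P(t,319,264,.014))
E
```

```text
lid flange top [0.4738 0.0005] knob top [0.4747 0.0017] scene flange [0.4798 0.0074] knob [0.4773 0.0046]
jar top [ 0.5098 -0.2064] scene [ 0.5153 -0.2003]
riser [0.56508232 0.21443335] [[0.632, 0.275], [0.626, 0.147], [0.498, 0.153], [0.505, 0.282]]
y-axis yaw [np.float64(-2.561403948295404), np.float64(-3.0279791350156233)] xaxis [np.float64(-3.275515212475447), np.float64(-2.9993088926272464)]
bar [0.5683 0.2752]
bar [0.5657 0.1564]
bead [0.5637 0.2183] [0.5701 0.2201]
tab [0.5645 0.2889] [0.5708 0.2888]
mint [ 0.5855 -0.0566] ti [0.5788 0.031 ] red [0.4315 0.1276] yellow [0.3561 0.0266]
```

```bash
python3 -m crank '[{"x":1.5,"y":-1.7},{"x":3.1,"y":-3.4},{"x":3.1,"y":-3.4},{"x":3.1,"y":-3.4},{"x":3.1,"y":-3.4},{"x":3.1,"y":-3.4},{"x":3.1,"y":-3.4},{"x":3.1,"y":-3.4},{"x":3.1,"y":-3.4},{"x":3.1,"y":-3.4},{"x":3.1,"y":-3.4},{"x":3.1,"y":-3.4}]' && python3 -m crank '[{"x":3.1,"y":-3.4},{"x":3.1,"y":-3.4,"z":2},{"x":1.5,"y":-1.7,"z":2},{"x":0.6,"y":-0.6,"z":1},{},{},{}]'; python3 - <<'E'
from h import *
s=sense();print(s['tcp_pos'],s['tcp_rot'],s['time_s'],s['joints'])
c=camera_params('wrist');im=get_image('wrist');cv2.imwrite('pics/w1.png',im[:,:,::-1]);print({k:np.round(v,5).tolist() for k,v in c.items()})
E
```

```text
[ 0.29574741 -0.6060864   0.23005209] [-3.13942221e+00 -3.24898275e-04  4.53823722e-01] 0.1 [-1.26700355e+00  2.87116180e-01  1.57804418e+00 -3.30556750e-06
  1.27862691e+00 -1.50030341e-01]
{'fx': 350.26686, 'fy': 350.26686, 'cx': 321.22479, 'cy': 200.06103, 'R': [[0.43872, -0.89862, -0.00133], [-0.8553, -0.41802, 0.30614], [-0.27566, -0.13317, -0.95198]], 't': [-0.67461, -0.03992, 0.38093]}validation failed for argument at $[0]...
```

View pics/w1.png

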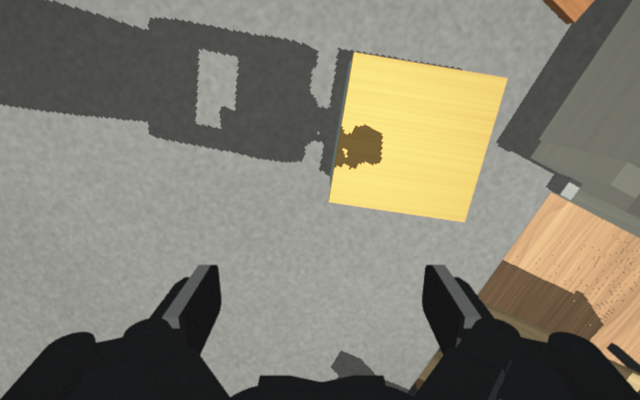

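The move was refused and the arm hasn't moved; the view only shows the box near the start pose. The rows probably need every key.

```bash
python3 -m crank '[{"x":1.5,"y":-1.7,"z":0,"wx":0,"wy":0,"wz":0,"gripper":1}]'; python3 -m crank --help | head -20
```

```text
time_s: 0.25
tcp_pos: [0.301, -0.5859, 0.2305]
tcp_rot: [-3.141, 0.001, 0.452]
wrist_force: [-0.1, 0.3, -0.4]
grip_width: 0.0853
gripper_force: 0.0invalid input: not JSON, or not a number
```

```bash
python3 -m crank '[{"x":3.1,"y":-3.4,"gripper":1},{"x":3.1,"y":-3.4,"gripper":1}]' || python3 -m crank '[{"x":3.1,"y":-3.4,"z":0,"wx":0,"wy":0,"wz":0,"gripper":1},{"x":3.1,"y":-3.4,"z":0,"wx":0,"wy":0,"wz":0,"gripper":1}]'
```

```text
time_s: 0.45
tcp_pos: [0.3277, -0.4954, 0.2305]
tcp_rot: [-3.14, -0.0, 0.452]
wrist_force: [0.1, 0.5, -0.0]
grip_width: 0.0853
gripper_force: 0.0validation failed for argument at $[0]...
```

```bash
python3 -m crank '[{"x":3.1,"y":-3.4,"z":0,"wx":0,"wy":0,"wz":0,"gripper":1},{"x":3.1,"y":-3.4,"z":0,"wx":0,"wy":0,"wz":0,"gripper":1},{"x":3.1,"y":-3.4,"z":0,"wx":0,"wy":0,"wz":0,"gripper":1},{"x":3.1,"y":-3.4,"z":0,"wx":0,"wy":0,"wz":0,"gripper":1},{"x":3.1,"y":-3.4,"z":0,"wx":0,"wy":0,"wz":0,"gripper":1},{"x":3.1,"y":-3.4,"z":0,"wx":0,"wy":0,"wz":0,"gripper":1},{"x":3.1,"y":-3.4,"z":0,"wx":0,"wy":0,"wz":0,"gripper":1},{"x":3.1,"y":-3.4,"z":0,"wx":0,"wy":0,"wz":0,"gripper":1},{"x":3.1,"y":-3.4,"z":0,"wx":0,"wy":0,"wz":0,"gripper":1},{"x":3.1,"y":-3.4,"z":0,"wx":0,"wy":0,"wz":0,"gripper":1},{"x":3.1,"y":-3.4,"z":0,"wx":0,"wy":0,"wz":0,"gripper":1},{"x":1.1,"y":-1.0,"z":2,"wx":0,"wy":0,"wz":0,"gripper":1}]' && python3 -m crank '[{"x":0,"y":0,"z":4,"wx":0,"wy":0,"wz":0,"gripper":1},{"x":0,"y":0,"z":3,"wx":0,"wy":0,"wz":0,"gripper":1},{"x":0,"y":0,"z":0,"wx":0,"wy":0,"wz":0,"gripper":1},{"x":0,"y":0,"z":0,"wx":0,"wy":0,"wz":0,"gripper":1},{"x":0,"y":0,"z":0,"wx":0,"wy":0,"wz":0,"gripper":1}]'; python3 - <<'E'
from h import *
s=sense();c=camera_params('wrist');im=get_image('wrist');cv2.imwrite('pics/w2.png',im[:,:,::-1])
print(s['tcp_pos'],s['tcp_rot'],s['joints'])
print('blue',blobs(im,(100,80,40),(125,255,255),None,200)[1]);w=blobs(im,(0,0,140),(180,60,255),None,60)[1];print('white',w)
for p,st in blobs(im,(100,80,40),(125,255,255),None,1000)[1]:
    print('flange',atz(c,(st[0]+st[2]/2-.5,st[1]+st[3]/2-.5),.014))
print('scene-proj of lid est',proj(c,np.array([.476,.003,.046])))
E
```

```text
time_s: 1.65
tcp_pos: [0.478, 0.0061, 0.214]
tcp_rot: [3.139, -0.006, 0.458]
wrist_force: [0.0, -0.2, -1.1]
grip_width: 0.0853
gripper_force: 0.0
time_s: 2.15
tcp_pos: [0.4773, 0.0025, 0.1434]
tcp_rot: [3.139, -0.003, 0.453]
wrist_force: [-0.0, 1.0, 0.7]
grip_width: 0.0854
gripper_force: 0.0
[0.47728448 0.00247176 0.14344773] [ 3.13942214e+00 -2.80807888e-03  4.53419204e-01] [-2.07835986e-01 -6.47081443e-02  2.12958110e+00  1.30163647e-05
  1.07317057e+00  9.09537991e-01]
blue [([321.1, 187.5], [277, 146, 90, 87, 5374]), ([582.4, 275.8], [517, 219, 123, 122, 9415])]
white [([348.2, 157.5], [0, 0, 640, 396, 146150]), ([21.4, 58.9], [6, 42, 32, 34, 830]), ([250.1, 180.5], [229, 169, 39, 25, 379]), ([321.7, 202.6], [310, 191, 24, 24, 455]), ([580.1, 299.3], [573, 287, 15, 22, 232])]
flange [0.47834679 0.00171045 0.014     ]
flange [ 0.50291653 -0.23914456  0.014     ]
scene-proj of lid est [318.65228935 203.1121029 ]
```

View pics/w2.png

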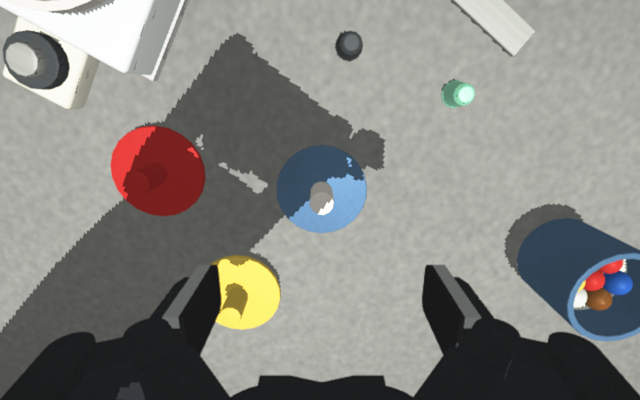

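The wrist view shows the blue lid's flange centred at (321,189), its knob at about (322,203) between the fingers, and the jar mouth at the right (605,295). The tool is already centred over the knob to about 1 mm, so I descend and grip.

```bash
python3 -m crank '[{"x":0,"y":0,"z":3,"wx":0,"wy":0,"wz":0,"gripper":1},{"x":0,"y":0,"z":3,"wx":0,"wy":0,"wz":0,"gripper":1},{"x":0,"y":0,"z":3,"wx":0,"wy":0,"wz":0,"gripper":1},{"x":0,"y":0,"z":2,"wx":0,"wy":0,"wz":0,"gripper":1},{"x":0,"y":0,"z":1.4,"wx":0,"wy":0,"wz":0,"gripper":1},{"x":0,"y":0,"z":0,"wx":0,"wy":0,"wz":0,"gripper":1},{"x":0,"y":0,"z":0,"wx":0,"wy":0,"wz":0,"gripper":0},{"x":0,"y":0,"z":0,"wx":0,"wy":0,"wz":0,"gripper":-1},{"x":0,"y":0,"z":0,"wx":0,"wy":0,"wz":0,"gripper":-1},{"x":0,"y":0,"z":0,"wx":0,"wy":0,"wz":0,"gripper":-1},{"x":0,"y":0,"z":0,"wx":0,"wy":0,"wz":0,"gripper":-1},{"x":0,"y":0,"z":0,"wx":0,"wy":0,"wz":0,"gripper":-1}]' 30
```

```text
time_s: 3.4
tcp_pos: [0.4765, 0.0028, 0.0181]
tcp_rot: [3.141, -0.001, 0.454]
wrist_force: [-1.0, 0.7, 4.5]
grip_width: 0.017
gripper_force: 29.5
```

```bash
python3 -m crank '[{"x":0,"y":0,"z":-2,"wx":0,"wy":0,"wz":0,"gripper":-1},{"x":0,"y":0,"z":-4,"wx":0,"wy":0,"wz":0,"gripper":-1},{"x":0,"y":0,"z":-4,"wx":0,"wy":0,"wz":0,"gripper":-1},{"x":0,"y":0,"z":-4,"wx":0,"wy":0,"wz":0,"gripper":-1},{"x":-2,"y":3,"z":-1,"wx":0,"wy":0,"wz":0,"gripper":-1},{"x":-2,"y":3,"z":0,"wx":0,"wy":0,"wz":0,"gripper":-1},{"x":-2,"y":3,"z":0,"wx":0,"wy":0,"wz":0,"gripper":-1},{"x":-2,"y":3,"z":0,"wx":0,"wy":0,"wz":0,"gripper":-1},{"x":-2,"y":2,"z":0,"wx":0,"wy":0,"wz":0,"gripper":-1},{"x":0,"y":0,"z":0,"wx":0,"wy":0,"wz":0,"gripper":-1},{"x":0,"y":0,"z":0,"wx":0,"wy":0,"wz":0,"gripper":-1},{"x":0,"y":0,"z":0,"wx":0,"wy":0,"wz":0,"gripper":-1}]'; python3 - <<'E'
from h import *
s=sense();c=camera_params('wrist');im=get_image('wrist');cv2.imwrite('pics/w3.png',im[:,:,::-1])
print(s['tcp_pos'],s['tcp_rot'],s['joints'])
np.savez('w3.npz',**c)
m,b=blobs(im,(95,70,40),(125,255,255),None,300);print(b)
E
```

```text
time_s: 4.6
tcp_pos: [0.4472, -0.1659, 0.1668]
tcp_rot: [-3.14, 0.0, 0.454]
wrist_force: [-0.0, 0.7, -1.4]
grip_width: 0.017
gripper_force: 29.6
[ 0.44721241 -0.16585378  0.16680134] [-3.14042033e+00  2.90253429e-04  4.54355457e-01] [-5.68482664e-01 -9.33709374e-02  2.10963646e+00  4.01989671e-04
  1.12647905e+00  5.47785375e-01]
[([425.8, 145.0], [362, 93, 117, 107, 5510]), ([321.3, 233.4], [244, 187, 155, 111, 9624]), ([321.6, 322.9], [299, 313, 45, 17, 392])]
```

View pics/w3.png

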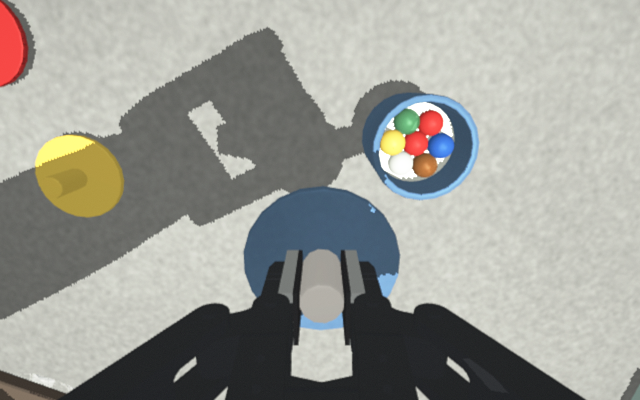

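The held lid's flange is centred at x=321 with its front edge at row 187. The jar's rim is at about (426,147), upright, with the beads inside.

```bash
python3 - <<'E'
from h import *
c=dict(np.load('w3.npz'));im=cv2.imread('pics/w3.png')[:,:,::-1].copy()
m,_=blobs(im,(95,60,125),(125,255,255),(365,85,490,210))
pts=cv2.findNonZero(m)
h=cv2.convexHull(pts)[:,0,:].astype(float)
W=np.array([atz(c,p,.075)[:2] for p in h])
from scipy.optimize import least_squares
f=least_squares(lambda q:np.hypot(*(W-q[:2]).T)-.036,W.mean(0),loss='soft_l1',f_scale=.0005);print('jar',f.x,np.round(f.fun*1000,1))
R=np.array([[np.cos(.454),np.sin(.454)],[np.sin(.454),-np.cos(.454)]]) # world->tool xy
tcp=np.array([.4472,-.1659])
fe=R@(atz(c,(321.3,187.2),.1627)[:2]-tcp);print('flange front in tool (expect .037,0)',fe)
print('sides',R@(atz(c,(243.7,255),.1627)[:2]-tcp),R@(atz(c,(399.3,255),.1627)[:2]-tcp))
d=R@(f.x-tcp);print('jar in tool',d)
E
```

```text
jar [ 0.5126927  -0.21182687] [ 0.1  0.   0.2 -0.1 -0.  -0.1 -0.3 -0.3 -0.3 -0.5 -0.7 -0.7 16.7 18.9
 17.6 16.6 -0.5 -0.7 -0.3 -0.5 -0.5 -0.4 -0.1 -0.2  0.1  0.3  0.1  0.1
  0.1  0.1 -0.   0.2 -0.   0.1  0.2  0.   0. ]
flange front in tool (expect .037,0) [0.03711143 0.0004811 ]
sides [ 0.00417213 -0.03576696] [0.0042391  0.03696207]
jar in tool [0.03871643 0.0699972 ]
```

```bash
python3 -m crank '[{"x":1,"y":2,"z":0,"wx":0,"wy":0,"wz":0,"gripper":-1},{"x":1.4,"y":2.5,"z":0,"wx":0,"wy":0,"wz":0,"gripper":-1},{"x":1.1,"y":2,"z":0,"wx":0,"wy":0,"wz":0,"gripper":-1},{"x":0.35,"y":0.45,"z":0,"wx":0,"wy":0,"wz":0,"gripper":-1},{"x":0,"y":0,"z":2,"wx":0,"wy":0,"wz":0,"gripper":-1},{"x":0,"y":0,"z":2,"wx":0,"wy":0,"wz":0,"gripper":-1},{"x":0,"y":0,"z":1,"wx":0,"wy":0,"wz":0,"gripper":-1},{"x":0,"y":0,"z":0,"wx":0,"wy":0,"wz":0,"gripper":-1},{"x":0,"y":0,"z":0,"wx":0,"wy":0,"wz":0,"gripper":-1}]'; python3 - <<'E'
from h import *
s=sense();c=camera_params('wrist');im=get_image('wrist');a=get_image('scene')
cc=camera_params('scene');u,v=proj(cc,np.array([.5127,-.2118,.09])).astype(int)
b=cv2.resize(a[max(v-55,0):v+45,u-50:u+50],(400,400),interpolation=2)
cv2.imwrite('pics/w4.png',np.hstack([b,im[100:400,120:520]] if 0 else [b,cv2.resize(im[60:400,150:490],(400,400))])[:,:,::-1])
print(s['tcp_pos'],s['tcp_rot'])
E
```

```text
time_s: 5.55
tcp_pos: [0.5126, -0.2119, 0.1178]
tcp_rot: [3.141, -0.0, 0.454]
wrist_force: [0.7, 0.8, -1.0]
grip_width: 0.0169
gripper_force: 29.7
[ 0.51261091 -0.21191738  0.11775126] [ 3.14138696e+00 -1.77482297e-04  4.54416966e-01]
```

View pics/w4.png

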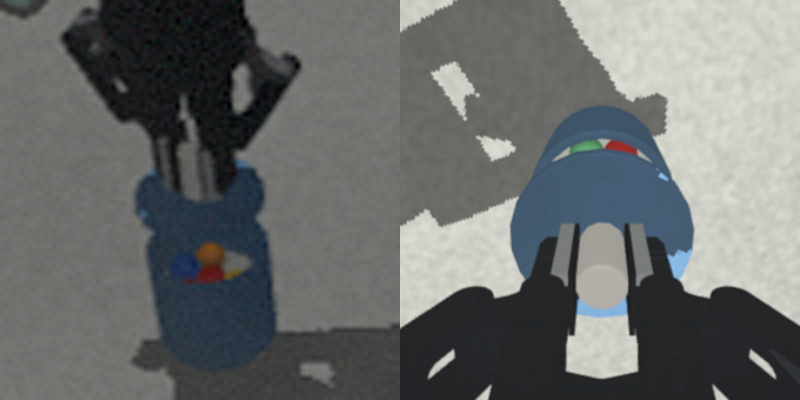

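The lid looks centred on the jar in both views: jar and lid axes are both at about x=602 in the right-hand panel. I insert it.

```bash
python3 -m crank '[{"x":0,"y":0,"z":1.5,"wx":0,"wy":0,"wz":0,"gripper":-1},{"x":0,"y":0,"z":0.8,"wx":0,"wy":0,"wz":0,"gripper":-1},{"x":0,"y":0,"z":0.3,"wx":0,"wy":0,"wz":0,"gripper":-1},{"x":0,"y":0,"z":0.2,"wx":0,"wy":0,"wz":0,"gripper":-1},{"x":0,"y":0,"z":0,"wx":0,"wy":0,"wz":0,"gripper":-1}]';  python3 -m crank '[{"x":0,"y":0,"z":0.2,"wx":0,"wy":0,"wz":0,"gripper":-1},{"x":0,"y":0,"z":0.1,"wx":0,"wy":0,"wz":0,"gripper":-1},{"x":0,"y":0,"z":0,"wx":0,"wy":0,"wz":0,"gripper":-1}]'
```

```text
time_s: 6.15
tcp_pos: [0.5123, -0.2122, 0.0889]
tcp_rot: [-3.141, 0.0, 0.454]
wrist_force: [0.8, -0.4, -1.0]
grip_width: 0.017
gripper_force: 29.8
time_s: 6.45
tcp_pos: [0.5125, -0.2123, 0.0864]
tcp_rot: [3.142, -0.0, 0.454]
wrist_force: [0.7, 0.2, -1.6]
grip_width: 0.0169
gripper_force: 29.8
```

```bash
python3 -m crank '[{"x":0,"y":0,"z":0.1,"wx":0,"wy":0,"wz":0,"gripper":-1},{"x":0,"y":0,"z":0.04,"wx":0,"wy":0,"wz":0,"gripper":-1},{"x":0,"y":0,"z":0,"wx":0,"wy":0,"wz":0,"gripper":-1},{"x":0,"y":0,"z":0,"wx":0,"wy":0,"wz":0,"gripper":-1}]';  python3 -m crank '[{"x":0,"y":0,"z":0,"wx":0,"wy":0,"wz":0,"gripper":-0.3},{"x":0,"y":0,"z":0,"wx":0,"wy":0,"wz":0,"gripper":0},{"x":0,"y":0,"z":0,"wx":0,"wy":0,"wz":0,"gripper":0.3},{"x":0,"y":0,"z":0,"wx":0,"wy":0,"wz":0,"gripper":0.3},{"x":0,"y":0,"z":0,"wx":0,"wy":0,"wz":0,"gripper":0.3},{"x":0,"y":0,"z":-2,"wx":0,"wy":0,"wz":0,"gripper":0.3},{"x":0,"y":0,"z":-4,"wx":0,"wy":0,"wz":0,"gripper":0.3},{"x":0,"y":0,"z":-4,"wx":0,"wy":0,"wz":0,"gripper":0.3},{"x":0,"y":0,"z":-4,"wx":0,"wy":0,"wz":0,"gripper":0.3},{"x":-4,"y":0,"z":-4,"wx":0,"wy":0,"wz":0,"gripper":0.3},{"x":-2,"y":0,"z":0,"wx":0,"wy":0,"wz":0,"gripper":0.3},{"x":0,"y":0,"z":0,"wx":0,"wy":0,"wz":0,"gripper":0.3}]'; python3 - <<'E'
from h import *
s=sense();c=camera_params('wrist');im=get_image('wrist');a=get_image('scene');t=get_image('top')
cc=camera_params('scene');u,v=proj(cc,np.array([.5127,-.2118,.09])).astype(int)
b=cv2.resize(a[max(v-50,0):v+50,u-50:u+50],(400,400),interpolation=2)
cv2.imwrite('pics/w5.png',np.hstack([b,cv2.resize(im[0:400,120:520],(400,400))])[:,:,::-1])
cv2.imwrite('pics/top5.png',t[:,:,::-1])
print(s['tcp_pos'],s['tcp_rot'])
E
```

```text
time_s: 6.85
tcp_pos: [0.5126, -0.2124, 0.0851]
tcp_rot: [3.141, -0.0, 0.454]
wrist_force: [0.1, -0.5, -0.2]
grip_width: 0.0174
gripper_force: 29.9
time_s: 8.05
tcp_pos: [0.462, -0.2377, 0.2622]
tcp_rot: [3.138, -0.001, 0.452]
wrist_force: [-0.3, 1.2, 0.3]
grip_width: 0.0556
gripper_force: 0.0
[ 0.46197286 -0.23770207  0.26216384] [ 3.13828960e+00 -1.12276709e-03  4.51655313e-01]
```

View pics/w5.png

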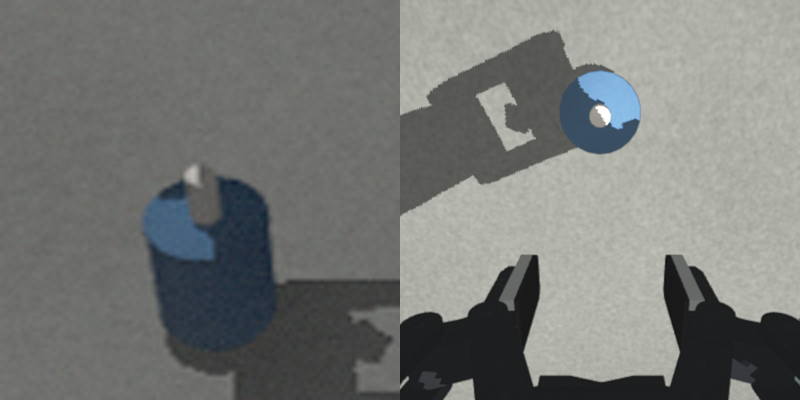

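The lid is home: the flange sits flush on the upright jar with the knob central. Next is the dish.

```bash
python3 -m crank '[{"x":1.3,"y":-1.5,"z":0,"wx":0,"wy":0,"wz":0,"gripper":1},{"x":2.6,"y":-2.9,"z":0,"wx":0,"wy":0,"wz":0,"gripper":1},{"x":2.6,"y":-2.9,"z":0,"wx":0,"wy":0,"wz":0,"gripper":1},{"x":2.6,"y":-2.9,"z":0,"wx":0,"wy":0,"wz":0,"gripper":1},{"x":2.6,"y":-2.9,"z":0,"wx":0,"wy":0,"wz":0,"gripper":1},{"x":2.6,"y":-2.9,"z":0,"wx":0,"wy":0,"wz":0,"gripper":1},{"x":2.6,"y":-2.9,"z":0,"wx":0,"wy":0,"wz":0,"gripper":1},{"x":2.6,"y":-2.9,"z":0,"wx":0,"wy":0,"wz":0,"gripper":1},{"x":2.6,"y":-2.9,"z":0,"wx":0,"wy":0,"wz":0,"gripper":1},{"x":2.6,"y":-2.9,"z":0,"wx":0,"wy":0,"wz":0,"gripper":1},{"x":1.3,"y":-1.4,"z":0,"wx":0,"wy":0,"wz":0,"gripper":1}]';  python3 -m crank '[{"x":0,"y":0,"z":0,"wx":0,"wy":0,"wz":-7.85,"gripper":1},{"x":0,"y":0,"z":0,"wx":0,"wy":0,"wz":-7.85,"gripper":1},{"x":0,"y":0,"z":0,"wx":0,"wy":0,"wz":-7.85,"gripper":1},{"x":0,"y":0,"z":0,"wx":0,"wy":0,"wz":-7.85,"gripper":1},{"x":0,"y":0,"z":0,"wx":0,"wy":0,"wz":-7.85,"gripper":1},{"x":0,"y":0,"z":0,"wx":0,"wy":0,"wz":-7.85,"gripper":1},{"x":0,"y":0,"z":0,"wx":0,"wy":0,"wz":-7.85,"gripper":1},{"x":0,"y":0,"z":0,"wx":0,"wy":0,"wz":-7.85,"gripper":1},{"x":0,"y":0,"z":0,"wx":0,"wy":0,"wz":0,"gripper":1},{"x":0,"y":0,"z":0,"wx":0,"wy":0,"wz":0,"gripper":1},{"x":0,"y":0,"z":0,"wx":0,"wy":0,"wz":0,"gripper":1}]'; python3 - <<'E'
from h import *
s=sense();c=camera_params('wrist');im=get_image('wrist');np.savez('w6.npz',**c)
cv2.imwrite('pics/w6.png',im[:,:,::-1])
print(s['tcp_pos'],s['tcp_rot'],s['joints'])
E
```

```text
time_s: 9.3
tcp_pos: [0.5692, 0.1419, 0.2585]
tcp_rot: [-3.14, 0.002, 0.457]
wrist_force: [0.3, -1.4, 0.5]
grip_width: 0.0855
gripper_force: 0.0
time_s: 10.4
tcp_pos: [0.5692, 0.1384, 0.2596]
tcp_rot: [-3.14, -0.0, 1.548]
wrist_force: [-0.3, 0.9, -0.4]
grip_width: 0.0852
gripper_force: 0.0
[0.56916241 0.1384316  0.25962343] [-3.14049451e+00 -1.18893452e-05  1.54838818e+00] [6.54207956e-02 7.05552266e-02 1.77155414e+00 1.12241414e-04
 1.30057616e+00 8.77989122e-02]
```

View pics/w6.png

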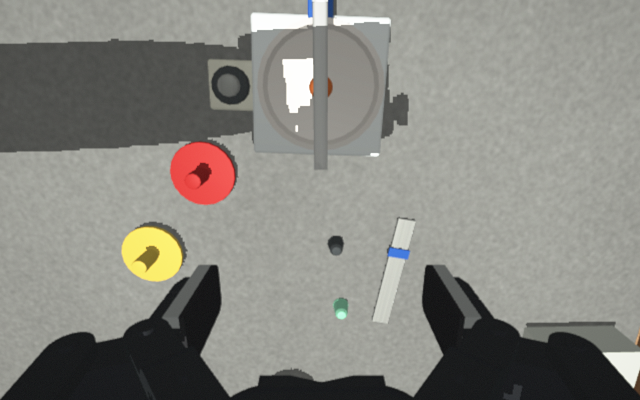

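The bar runs along image column ~320, from row 0 to row 168, with the button at the left (231,85) and the bead at (320,87). I measure bar and riser yaw precisely.

```bash
python3 - <<'E'
from h import *
c=dict(np.load('w6.npz'));im=cv2.imread('pics/w6.png');g=cv2.cvtColor(im,cv2.COLOR_BGR2GRAY).astype(float)
P=[]
for r in range(35,165,5):
    if 75<r<100: continue
    row=cv2.GaussianBlur(g[r-2:r+3],(1,5),0).mean(0); d=np.abs(np.diff(row)); 
    a=306+np.argmax(d[306:319])+.5; b=320+np.argmax(d[320:336])+.5
    P.append((r,a,b))
P=np.array(P);print(P[::3].tolist())
W=np.array([atz(c,((a+b)/2,r),.150) for r,a,b in P]);
vx=cv2.fitLine(W[:,:2].astype(np.float32),cv2.DIST_HUBER,0,.001,.001).ravel();print('bar',vx,'yaw',np.degrees(np.arctan2(abs(vx[1]),vx[0]*np.sign(vx[1]))),'width',np.mean(P[:,2]-P[:,1]))
e=atz(c,(320.5,168.5),.15);print('bar near end',e, 'bead',atz(c,(320.5,87),.062))
# riser sides at z=.045: left edge x~252-257, right 379-390
L=[];Rr=[]
for r in range(30,150,6):
    d=np.abs(np.diff(cv2.GaussianBlur(g,(5,5),0)[r]));L.append((243+np.argmax(d[243:265])+.5,r));Rr.append((372+np.argmax(d[372:400])+.5,r))
for S in(L,Rr):
    w=np.array([atz(c,p,.045)[:2] for p in S],np.float32);v=cv2.fitLine(w,cv2.DIST_HUBER,0,.001,.001).ravel();print(np.round(v,4),'riser y dir',np.degrees(np.arctan2(v[1],v[0]))%180)
E
```

```text
[[35.0, 312.5, 327.5], [50.0, 312.5, 327.5], [65.0, 312.5, 327.5], [100.0, 309.5, 327.5], [115.0, 312.5, 327.5], [130.0, 313.5, 327.5], [145.0, 313.5, 327.5], [160.0, 313.5, 327.5]]
bar [0.01768266 0.99984366 0.5705051  0.21177399] yaw 88.9868 width 14.863636363636363
bar near end [0.56952142 0.15941977 0.15      ] bead [0.57055036 0.2167501  0.062     ]
[0.0671 0.9977 0.5026 0.2052] riser y dir 86.15418
[0.0252 0.9997 0.6354 0.2114] riser y dir 88.557144
```

```bash
python3 -m crank '[{"x":2,"y":0.1,"z":0,"wx":0,"wy":0,"wz":0,"gripper":1},{"x":3,"y":0,"z":0,"wx":0,"wy":0,"wz":-0.2,"gripper":1},{"x":2,"y":0,"z":0,"wx":0,"wy":0,"wz":0,"gripper":1},{"x":0.9,"y":0,"z":0,"wx":0,"wy":0,"wz":0,"gripper":1},{"x":0,"y":0,"z":3,"wx":0,"wy":0,"wz":0,"gripper":1},{"x":0,"y":0,"z":3,"wx":0,"wy":0,"wz":0,"gripper":1},{"x":0,"y":0,"z":2,"wx":0,"wy":0,"wz":0,"gripper":1},{"x":0,"y":0,"z":0,"wx":0,"wy":0,"wz":0,"gripper":1},{"x":0,"y":0,"z":0,"wx":0,"wy":0,"wz":0,"gripper":1},{"x":0,"y":0,"z":0,"wx":0,"wy":0,"wz":0,"gripper":1}]'; python3 - <<'E'
from h import *
s=sense();c=camera_params('wrist');im=get_image('wrist')
cv2.imwrite('pics/w7.png',im[:,:,::-1])
print(s['tcp_pos'],s['tcp_rot'],s['joints'])
print(proj(c,np.array([.5706,.217,.15])),proj(c,np.array([.5706,.165,.15])))
E
```

```text
time_s: 11.45
tcp_pos: [0.573, 0.217, 0.1824]
tcp_rot: [3.138, -0.001, 1.553]
wrist_force: [0.7, 0.7, 0.7]
grip_width: 0.0854
gripper_force: 0.0
[0.57302348 0.21701526 0.18236011] [ 3.13834500e+00 -6.51225633e-04  1.55289132e+00] [ 1.96627142e-01  1.92999898e-01  1.78068760e+00 -5.99789437e-05
  1.16459332e+00  2.14556815e-01]
[315.63594948 237.41423633] [317.60222565 318.01649532]
```

View pics/w7.png

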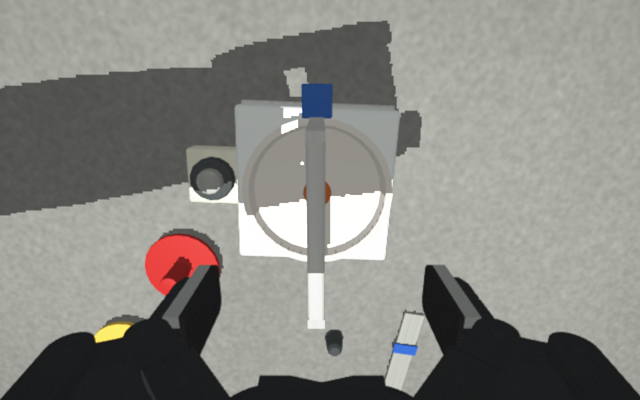

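The bar is at column 316 in the tool's centre row, so the tool should move about 2 mm towards -x. The bead is at (317,192) in the middle and the tab points up the picture (+y). I descend and grip gently.

```bash
python3 -m crank '[{"x":0.05,"y":-0.22,"z":1,"wx":0,"wy":0,"wz":0,"gripper":1},{"x":0,"y":0,"z":2,"wx":0,"wy":0,"wz":0,"gripper":0.6},{"x":0,"y":0,"z":2,"wx":0,"wy":0,"wz":0,"gripper":0.2},{"x":0,"y":0,"z":1,"wx":0,"wy":0,"wz":0,"gripper":0},{"x":0,"y":0,"z":0,"wx":0,"wy":0,"wz":0,"gripper":-0.2},{"x":0,"y":0,"z":0,"wx":0,"wy":0,"wz":0,"gripper":-0.4},{"x":0,"y":0,"z":0,"wx":0,"wy":0,"wz":0,"gripper":-0.5},{"x":0,"y":0,"z":0,"wx":0,"wy":0,"wz":0,"gripper":-0.6},{"x":0,"y":0,"z":0,"wx":0,"wy":0,"wz":0,"gripper":-0.65},{"x":0,"y":0,"z":0,"wx":0,"wy":0,"wz":0,"gripper":-0.7}]' 20; python3 -m crank '[{"x":0,"y":0,"z":0,"wx":0,"wy":0,"wz":0,"gripper":-0.73},{"x":0,"y":0,"z":0,"wx":0,"wy":0,"wz":0,"gripper":-0.75},{"x":0,"y":0,"z":0,"wx":0,"wy":0,"wz":0,"gripper":-0.77},{"x":0,"y":0,"z":0,"wx":0,"wy":0,"wz":0,"gripper":-0.79},{"x":0,"y":0,"z":0,"wx":0,"wy":0,"wz":0,"gripper":-0.82},{"x":0,"y":0,"z":0,"wx":0,"wy":0,"wz":0,"gripper":-1},{"x":0,"y":0,"z":0,"wx":0,"wy":0,"wz":0,"gripper":-1},{"x":0,"y":0,"z":0,"wx":0,"wy":0,"wz":0,"gripper":-1}]'
```

```text
time_s: 12.5
tcp_pos: [0.5699, 0.2176, 0.1208]
tcp_rot: [3.141, -0.0, 1.553]
wrist_force: [-0.4, -0.0, -0.1]
grip_width: 0.013
gripper_force: 0.0
time_s: 13.3
tcp_pos: [0.5698, 0.2175, 0.1203]
tcp_rot: [3.141, -0.0, 1.553]
wrist_force: [1.5, -0.6, 0.6]
grip_width: 0.0099
gripper_force: 19.9
```

```bash
python3 -m crank '[{"x":0,"y":0,"z":0,"wx":0,"wy":0,"wz":0,"gripper":-1},{"x":0,"y":0,"z":0,"wx":0,"wy":0,"wz":0,"gripper":-1},{"x":0,"y":0,"z":0,"wx":0,"wy":0,"wz":0,"gripper":-1},{"x":0,"y":0,"z":0,"wx":0,"wy":0,"wz":0,"gripper":-1}]' 60
```

```text
time_s: 13.7
tcp_pos: [0.5698, 0.2176, 0.1204]
tcp_rot: [3.141, -0.0, 1.553]
wrist_force: [2.1, -0.5, 0.0]
grip_width: 0.0088
gripper_force: 58.7
```

```bash
python3 -m crank '[{"x":0,"y":0,"z":-0.1,"wx":0,"wy":0,"wz":0,"gripper":-1},{"x":0,"y":0,"z":-0.2,"wx":0,"wy":0,"wz":0,"gripper":-1},{"x":0,"y":0,"z":-0.4,"wx":0,"wy":0,"wz":0,"gripper":-1},{"x":0,"y":0,"z":-0.7,"wx":0,"wy":0,"wz":0,"gripper":-1},{"x":0,"y":0,"z":-1,"wx":0,"wy":0,"wz":0,"gripper":-1},{"x":0,"y":0,"z":-1.2,"wx":0,"wy":0,"wz":0,"gripper":-1},{"x":0,"y":0,"z":-1.2,"wx":0,"wy":0,"wz":0,"gripper":-1},{"x":0,"y":0,"z":-1,"wx":0,"wy":0,"wz":0,"gripper":-1},{"x":0,"y":0,"z":-0.7,"wx":0,"wy":0,"wz":0,"gripper":-1},{"x":0,"y":0,"z":-0.4,"wx":0,"wy":0,"wz":0,"gripper":-1},{"x":0,"y":0,"z":-0.1,"wx":0,"wy":0,"wz":0,"gripper":-1},{"x":0,"y":0,"z":0,"wx":0,"wy":0,"wz":0,"gripper":-1}]';python3 -m crank '[{"x":0,"y":0,"z":0,"wx":0,"wy":0,"wz":0,"gripper":-1},{"x":0,"y":0,"z":0,"wx":0,"wy":0,"wz":0,"gripper":-1},{"x":0,"y":0,"z":0,"wx":0,"wy":0,"wz":0,"gripper":-1},{"x":0,"y":0,"z":0,"wx":0,"wy":0,"wz":0,"gripper":-1},{"x":0,"y":0,"z":0,"wx":0,"wy":0,"wz":0,"gripper":-1}]'; python3 - <<'E'
from h import *
s=sense();im=get_image('wrist');a=get_image('scene')
b=cv2.resize(a[190:350,310:470],(400,400),interpolation=2)
cv2.imwrite('pics/w8.png',np.hstack([b,cv2.resize(im[0:400,120:520],(400,400))])[:,:,::-1])
print(s['joints'],s['ft_torque'])
E
```

```text
time_s: 14.9
tcp_pos: [0.5695, 0.2175, 0.19]
tcp_rot: [-3.141, 0.0, 1.553]
wrist_force: [0.8, 0.2, -2.1]
grip_width: 0.0094
gripper_force: 58.4
time_s: 15.4
tcp_pos: [0.5696, 0.2175, 0.1902]
tcp_rot: [-3.141, 0.0, 1.553]
wrist_force: [0.4, 0.2, -2.6]
grip_width: 0.0093
gripper_force: 58.4
[1.98566116e-01 1.80783946e-01 1.77978093e+00 4.52466206e-06
 1.18120749e+00 2.15973453e-01] [0.04287709 0.02107182 0.08490099]
```

View pics/w8.png

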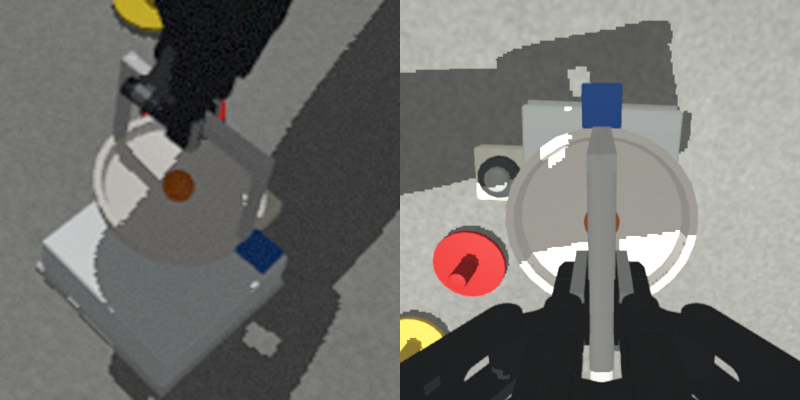

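It is held level 7 cm up, with the bead in the middle and the tab still to the +y side. Now the smooth quarter turn.

```bash
python3 -m crank '[{"x":0,"y":0,"z":0,"wx":0,"wy":0,"wz":-1,"gripper":-1},{"x":0,"y":0,"z":0,"wx":0,"wy":0,"wz":-2,"gripper":-1},{"x":0,"y":0,"z":0,"wx":0,"wy":0,"wz":-3,"gripper":-1},{"x":0,"y":0,"z":0,"wx":0,"wy":0,"wz":-4,"gripper":-1},{"x":0,"y":0,"z":0,"wx":0,"wy":0,"wz":-5,"gripper":-1},{"x":0,"y":0,"z":0,"wx":0,"wy":0,"wz":-5,"gripper":-1},{"x":0,"y":0,"z":0,"wx":0,"wy":0,"wz":-5,"gripper":-1},{"x":0,"y":0,"z":0,"wx":0,"wy":0,"wz":-5,"gripper":-1},{"x":0,"y":0,"z":0,"wx":0,"wy":0,"wz":-5,"gripper":-1},{"x":0,"y":0,"z":0,"wx":0,"wy":0,"wz":-5,"gripper":-1},{"x":0,"y":0,"z":0,"wx":0,"wy":0,"wz":-5,"gripper":-1},{"x":0,"y":0,"z":0,"wx":0,"wy":0,"wz":-5,"gripper":-1}]';python3 -m crank '[{"x":0,"y":0,"z":0,"wx":0,"wy":0,"wz":-5,"gripper":-1},{"x":0,"y":0,"z":0,"wx":0,"wy":0,"wz":-5,"gripper":-1},{"x":0,"y":0,"z":0,"wx":0,"wy":0,"wz":-5,"gripper":-1},{"x":0,"y":0,"z":0,"wx":0,"wy":0,"wz":-5,"gripper":-1},{"x":0,"y":0,"z":0,"wx":0,"wy":0,"wz":-5,"gripper":-1},{"x":0,"y":0,"z":0,"wx":0,"wy":0,"wz":-5,"gripper":-1},{"x":0,"y":0,"z":0,"wx":0,"wy":0,"wz":-4,"gripper":-1},{"x":0,"y":0,"z":0,"wx":0,"wy":0,"wz":-2.5,"gripper":-1},{"x":0,"y":0,"z":0,"wx":0,"wy":0,"wz":-1.2,"gripper":-1},{"x":0,"y":0,"z":0,"wx":0,"wy":0,"wz":-0.5,"gripper":-1},{"x":0,"y":0,"z":0,"wx":0,"wy":0,"wz":0,"gripper":-1},{"x":0,"y":0,"z":0,"wx":0,"wy":0,"wz":0,"gripper":-1}]'
python3 -m crank '[{"x":0,"y":0,"z":0,"wx":0,"wy":0,"wz":0,"gripper":-1},{"x":0,"y":0,"z":0,"wx":0,"wy":0,"wz":0,"gripper":-1},{"x":0,"y":0,"z":0,"wx":0,"wy":0,"wz":0,"gripper":-1},{"x":0,"y":0,"z":0,"wx":0,"wy":0,"wz":0,"gripper":-1},{"x":0,"y":0,"z":0,"wx":0,"wy":0,"wz":0,"gripper":-1},{"x":0,"y":0,"z":0,"wx":0,"wy":0,"wz":0,"gripper":-1},{"x":0,"y":0,"z":0,"wx":0,"wy":0,"wz":0,"gripper":-1},{"x":0,"y":0,"z":0,"wx":0,"wy":0,"wz":0,"gripper":-1},{"x":0,"y":0,"z":0,"wx":0,"wy":0,"wz":0,"gripper":-1},{"x":0,"y":0,"z":0,"wx":0,"wy":0,"wz":0,"gripper":-1},{"x":0,"y":0,"z":0,"wx":0,"wy":0,"wz":0,"gripper":-1},{"x":0,"y":0,"z":0,"wx":0,"wy":0,"wz":0,"gripper":-1}]'; python3 - <<'E'
from h import *
s=sense();im=get_image('wrist');a=get_image('scene')
b=cv2.resize(a[190:350,310:470],(400,400),interpolation=2)
cv2.imwrite('pics/w9.png',np.hstack([b,cv2.resize(im[0:400,120:520],(400,400))])[:,:,::-1])
E
```

```text
time_s: 16.7
tcp_pos: [0.5696, 0.2176, 0.1903]
tcp_rot: [3.142, 0.0, 2.43]
wrist_force: [-0.2, -0.6, -2.1]
grip_width: 0.0092
gripper_force: 58.4
time_s: 17.9
tcp_pos: [0.5696, 0.2175, 0.1903]
tcp_rot: [3.142, 0.0, 3.092]
wrist_force: [-0.1, 0.2, -2.9]
grip_width: 0.0088
gripper_force: 58.4
time_s: 19.1
tcp_pos: [0.5696, 0.2176, 0.1903]
tcp_rot: [-3.142, -0.0, 3.093]
wrist_force: [0.3, -0.4, -2.7]
grip_width: 0.0088
gripper_force: 58.4
```

View pics/w9.png

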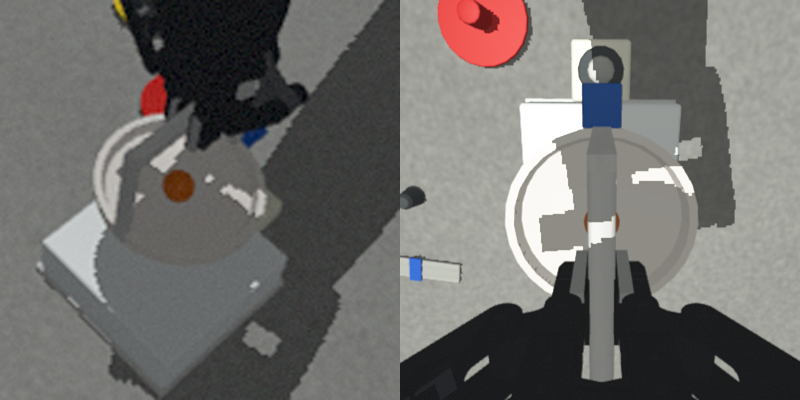

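The blue tab (602,105) points straight over the button (600,68), the bead is still in the middle (601,222), and the dish is level and still. I hand in.

```bash
python3 -c "from rig import job_done; print(job_done())"
```

```text
the job is handed in; nothing more can be done
None
```

The job is handed in, with no verdict shown: by the last pictures the lid is home on the jar and the dish is held level about 7 cm above the riser, blue tab over the chrome button and bead in the middle.

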